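Slide the top build plate off the stack and home onto the print bed

ROBOT

A 6-joint arm with a two-finger parallel gripper is mounted at the origin on the work surface. World frame = base frame: x ahead of the robot, y to its left, z up, the work surface at z = 0. Lengths are in m, angles in rad, forces in N, time in s.
With the tool pointing down it reaches from about 0.25 to 0.8 m from the base axis. Payload 3.9 kg.
Tool frame: the origin (TCP) lies at the very end of the fingers, on their centre line; the grasp point (between the pads) lies 19 mm behind it; z points along the fingers, y is the line along which they close (so a half turn about z gives the same grasp; the last joint's range is limited). The gripper opens to 85 mm and grips with 20 to 120 N. Pads are 22 mm wide; open, the fingers measure 114 mm over their backs; the gripper's body (76 mm by 85 mm) begins 54 mm behind the grasp point. The pads swing forward as they close: fully open they stand 13 mm farther back than shut.
Start: joints at [-1.277, 0.26, -0.138, 1.173, 0, 1.571], TCP at [0.152, -0.502, 0.211] pointing down, gripper open.
Joint ranges: [-2.78, 2.78], [-0.83, 1.72], [-1.28, 1.37], [-1.9, 2.12], [-1.57, 1.48], [-3.14, 3.14]. Speed limits (rad/s): [2.57, 2.57, 3.14, 3.14, 3.14, 3.14].

INTERFACE

Orientations are given as a rotation vector (axis times angle).
In Python, from workcell import status, cams, manip gives the robot as it stands.
- The arm moves only by the tool step_arm, never from a script. Its argument "series" is a list of rows, each a list of 7 numbers: the turn, a rotation vector about the tool's x, y, z in degrees, then the shift along the tool's x, y, z in mm, then the opening, from 0 (shut) to 1 (fully open). In form: [[ax, ay, az, tx, ty, tz, jaw], ...]. A call has 1 to 20 rows; each row is the pose to reach, as a shift and turn from the pose commanded when the call began, along the tool's axes at that moment; what a row does not reach only later rows make up. A row lasts 1/8 s, in which the tool goes at most 62.5 mm and 10.7 degrees, less where a joint would pass 70% of its speed; a pose out of reach is approached as far as the arm can. A call with a gripper value outside its range is refused whole. The fingers move at their own pace and stop on an object; the grip force is fixed at half the most. Time passes only in rows, so rows that repeat a pose let the fingers close. It gives the time, the measured TCP pose, the force, the opening and the grip force at its end, in the units of the state.
- status.state(): the state, without advancing time (a new reading comes with each control period).
- cams.capture(name): name is "scene" or "top" or "wrist"; returns a dict with "img" (384x512x3 uint8, red, green, blue), "z_map" (384x512 float32, m along the optical axis (not along the pixel's ray), 0 where there is no reading), "mtx" (3x3 intrinsics, pixels), "R" (3x3) and "t" (3): a world point X has camera coordinates R X + t; the wrist camera has in their place "mount" (4x4, takes a point from camera to tool coordinates, whose origin is the TCP and whose axes are the flange's). Camera axes: x right, y down, z forward; pixel columns grow to the right and rows downward; lengths in m; the calibration is good to about 2 mm. The wrist camera is an equidistant fisheye: a pixel r from the principal point sees the ray r / f radians off the axis. A picture is of the moment at which its call begins: read the wrist's pose just before it.
- manip.finish_job(): hands the job in; it is judged then, once.
Trained networks look in a picture, given as the dict that the camera call returned (one of the last four; its "shot" number tells which), for a name from the list of things; names that differ only in an ending like _2 or _b are one class to them, and where a whole thing is asked for, a point or a joint stands for the part that bears it (a point fixed in the world has none). Each returns a list of dicts, best first, with "p" (0 to 1); they miss things now and then, are a little off and sometimes report something else, mostly with a low value. They report only what shows in the picture. A call takes as long as a camera call. They do not tell look-alikes from the thing itself.
- cams.boxes_of(thing, picture): "location" ([x, y, z] in m, in world coordinates, good to about 4 mm: the middle of the surface that is visible of it).
- cams.pinpoint(thing, picture): "location" ([x, y, z] in m, in world coordinates, good to about 4 mm: a listed point, or the origin of a listed thing).
The state is a dict: "time": time; "joint_positions": joint angles; "joint_velocities": joint speeds; "joint_torque": joint torques, N m; "tcp_pos": TCP position; "eef_rot": TCP orientation; "contact_force": force on the tool from outside, world axes, zero at the start; "torque": the same for the moment, N m; "width": finger opening in m; "gripper_force": force on a finger pad.
Only numpy, scipy, OpenCV 4.12 (cv2) and the standard library are available. Lean on these libraries where they do the work, as an engineer would, in place of code of your own. Each camera call takes 0.05 s, during which the arm holds its last target. There are 200 camera calls.

TASK

Slide the orange build plate sideways off the top of the stack, across the gap and between the guides of the print bed, until it lies flat with its leading edge fully home against the red end stop. Slide it, do not lift it; push gently, as it is coated, and leave the two plates below and everything else on the bench as they are.

Things in the scene. Friction and masses are not known exactly. Their poses are not given: they have to be found in the camera images.
- top_plate: top plate of the stack, the one to move: aluminium, orange face, 120 (its x) by 130 (its y) by 8 mm thick, 0.23 to 0.46 kg, too wide to grasp. Lies loose on the blue plate. Origin: centre of its underside, z up. Push it at its free -y edge (65 mm from the origin); tips lower than its 8 mm thickness catch the plate below. Starts up to 15 mm off the bed's centreline and 0.12 rad askew.
- middle_plate: the second plate, blue face, same size, lying loose on the bottom plate, not quite in line with the others; must stay. Origin: centre of its underside.
- bottom_plate: the lowest plate, grey face, same size, lying loose on the plywood stand; must stay. Origin: centre of its underside.
- stand: fixed plywood stand under the stack, 150 (x) by 130 (y) by 36 mm high. Origin: centre of its underside on the bench. Top plate's underside lies 52 mm above the bench, so 2 mm above the bed's deck.
- bed: fixed print bed, dark flat deck 170 (x) by 190 (y) mm, its top 50 mm above the bench. Origin: centre of its underside, on the bench. A plate enters over its -y edge and slides to its +y, between two aluminium guides 12 mm high, inner faces at x = -64 and +64 mm, that end at y = +93 mm. With the plate home, its origin is at y = -20 to +5 mm, depending on where the red stop is clamped.
- bed_entry (a point): middle of the bed's -y edge, at deck height (y = -95 mm in the bed frame, 50 mm above the bench). The stack's near edge is about 12 mm before it. From here the guides' mouth narrows: inner faces at about x = -77 and +77 mm at y = -89 mm, x = -64 and +64 mm from y = -55 mm on.
- switch (a joint): yellow spring plunger (plate-present switch) in the rigid red stop, 96 mm wide, 18 mm high, across the lane. 0 m = free, 5 mm out of the stop's front face; 0.005 = flush, plate home. Under 0.5 N; plate friction holds it pressed. Reading noisy by 2 mm. The front face stands anywhere from y = +45 to +70 mm on the bed, different each time, not measured: find it by feel or eye.
- scraper: bystander: scraper 200 mm long lying along the bed's -x side. Origin: centre of its underside.
- driver: bystander: blue-handled screwdriver 170 mm long lying along the bed's +x side. Origin: centre of its underside.
- figure: bystander: small red printed figure, 28 mm wide, 49 mm high, standing on the +x side of the stack. Origin: centre of its underside.
- spool: bystander: green spool lying flat, 160 mm wide, 60 mm high. Origin: centre of its underside.
- partbox: bystander: open plywood box 110 by 110 by 80 mm. Origin: centre of its underside.
- glue: bystander: white glue bottle 44 mm wide, 110 mm high. Origin: centre of its underside.
- adapter: bystander: black power adapter 75 by 130 by 40 mm. Origin: centre of its underside.
Not all that is in view belongs to the job. Leave any black or green look-alike of the top_plate alone.

How it is judged:
By the outcome, as a careful person would: the job done as asked, in the order asked, and still so for the second after the job is handed in, with the robot touching nothing.
It also fails if it takes over 51 s, if anything falls off the work surface, if the arm or the gripper's body presses on something with over 40 N, if the wrist force passes 120 N, or if a joint passes its speed limit or range.

## Working session

There is one attempt and no reset: what is moved stays moved. The work goes in short steps, Python scripts to look and compute and a tool call to move; the robot and the scene stay as the last step left them, time stands still between calls to the robot, and variables do not carry over. Pictures are saved under pics/ and viewed, at most 10 in all, crops included, and the job is handed in when it is done.

Besides the shell and the picture viewer there is one more tool, called after "Emit:" as name(argument=value, ...) on one line, values as JSON. step_arm: Moves the arm, as the interface text tells. Its arguments: {"type":"object","properties":{"series":{"type":"array","items":{"type":"array","items":{"type":"number"}}}},"required":["series"]}

```bash
mkdir -p pics && python3 - <<'E'
from workcell import status, cams, manip
import cv2, numpy as np
s=status.state(); print({k:np.round(v,3).tolist() for k,v in s.items()})
ims=[]
for n in ("top","scene"):
    c=cams.capture(n); ims.append(c["img"])
    np.savez(f"{n}.npz",**{k:c[k] for k in("img","z_map","mtx","R","t")})
    for th in ("top_plate","bed","bed_entry","switch","stand","middle_plate"):
        try:
            print(n,th,[(np.round(d["location"],3).tolist(),round(d["p"],2)) for d in cams.pinpoint(th,c)][:3])
        except Exception as e: print(th,e)
im=np.hstack(ims); 
for n,i in zip(("top","scene"),ims): cv2.imwrite(f"pics/{n}0.png",cv2.resize(i[:,:,::-1],(768,576)))
E
```

```text
{'time': 0.0, 'joint_positions': [-1.277, 0.261, -0.139, 1.173, 0.0, 1.571], 'joint_velocities': [-0.0, 0.0, -0.0, -0.0, -0.001, -0.001], 'joint_torque': [-0.0, -40.568, 25.392, 0.019, -0.0, 0.0], 'tcp_pos': [0.152, -0.502, 0.21], 'eef_rot': [-3.106, -0.46, 0.0], 'contact_force': [0.463, -0.775, 0.124], 'torque': [0.024, 0.011, 0.023], 'gripper_force': 0.0, 'width': 0.086}
top top_plate [([0.808, -0.196, -0.001], 0.73), ([0.599, -0.046, 0.048], 0.71), ([0.408, -0.185, 0.001], 0.71)]
top bed [([0.566, 0.124, -0.001], 0.68)]
top bed_entry [([0.59, 0.03, 0.052], 0.64)]
switch it knows: adapter, bed, bed_entry, bottom_plate, driver, figure, glue, middle_plate, partbox, scraper, spool, stand, top_plate
top stand []
top middle_plate []
scene top_plate [([0.597, -0.044, 0.058], 0.68), ([0.401, -0.187, -0.004], 0.67), ([0.81, -0.194, 0.0], 0.59)]
scene bed [([0.566, 0.122, -0.0], 0.98), ([0.58, 0.44, -0.0], 0.53)]
scene bed_entry [([0.59, 0.026, 0.049], 0.91)]
switch it knows: adapter, bed, bed_entry, bottom_plate, driver, figure, glue, middle_plate, partbox, scraper, spool, stand, top_plate
scene stand [([0.603, -0.042, -0.005], 0.54), ([0.515, -0.529, 0.002], 0.46), ([0.6, -0.041, 0.042], 0.18)]
scene middle_plate [([0.602, -0.046, 0.042], 0.38), ([0.37, 0.435, 0.001], 0.28)]
```

View pics/top0.png

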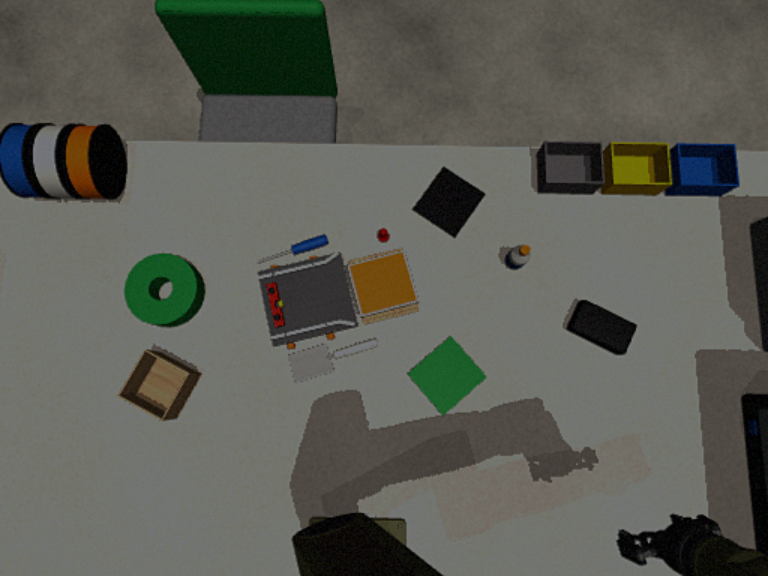

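View pics/scene0.png

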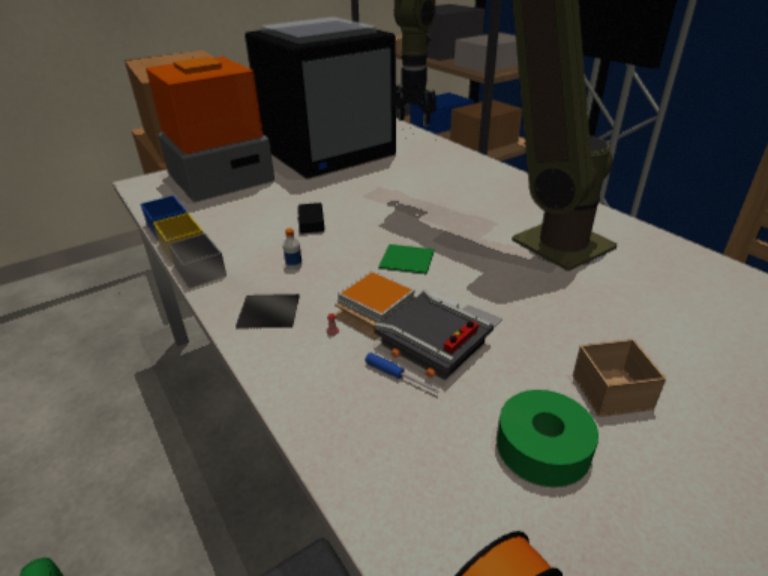

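The top view (2x-scaled) shows the orange plate at about (383,282) on the stack. The bed is at (308,298) with the red stop at (275,303), and the black and green look-alikes are at (449,201) and (447,375). The scene view agrees: plate at (375,297), bed at (437,330), figure at (332,322).

```bash
cat > h.py <<'E'
import numpy as np, cv2
from scipy.spatial.transform import Rotation as Ro
def pts(c):
    z=c["z_map"]; K=c["mtx"]; v,u=np.mgrid[:z.shape[0],:z.shape[1]]
    P=np.stack([(u-K[0,2])/K[0,0]*z,(v-K[1,2])/K[1,1]*z,z],-1)
    return (P-c["t"])@c["R"]
def onplane(c,uv,h):
    K=c["mtx"]; d=np.c_[(uv[:,0]-K[0,2])/K[0,0],(uv[:,1]-K[1,2])/K[1,1],np.ones(len(uv))]@c["R"]
    o=-c["R"].T@c["t"]; return o+d*((h-o[2])/d[:,2])[:,None]
def hsv(i): return cv2.cvtColor(i,cv2.COLOR_RGB2HSV)
E
python3 - <<'E'
from h import *
for n in("top","scene"):
    c=dict(np.load(n+".npz")); P=pts(c); H=hsv(c["img"])
    near=(np.hypot(P[...,0]-.6,P[...,1]+.045)<.11)&(P[...,2]>.03)
    m=near&(H[...,0]>7)&(H[...,0]<22)&(H[...,1]>190)&(H[...,2]>90)
    v,u=np.nonzero(m); W=onplane(c,np.c_[u,v].astype(float),.060)
    r=cv2.minAreaRect((W[:,:2]*1000).astype(np.float32)); print(n,"plate",r, "z",np.median(P[m][:,2]), m.sum())
    b=(np.hypot(P[...,0]-.566,P[...,1]-.124)<.16)
    d=b&(abs(P[...,2]-.05)<.004)&(H[...,2]<90)&(P[...,1]>.02)
    print("deck",cv2.minAreaRect((P[d][:,:2]*1000).astype(np.float32)),np.median(P[d][:,2]))
    rd=b&((H[...,0]<6)|(H[...,0]>174))&(H[...,1]>170)&(H[...,2]>70)&(P[...,2]>.05)
    print("stop",cv2.minAreaRect((P[rd][:,:2]*1000).astype(np.float32)),rd.sum(),np.percentile(P[rd][:,2],90))
from workcell import status
print(Ro.from_rotvec(status.state()["eef_rot"]).as_matrix().round(3))
E
```

```text
top plate ((600.9580688476562, -43.10674285888672), (108.35982513427734, 118.61836242675781), 16.449831008911133) z 0.059484371076251846 1172
deck ((564.367919921875, 123.06238555908203), (170.56283569335938, 190.09202575683594), 14.87496566772461) 0.04946119398703476
stop ((547.216796875, 188.64028930664062), (95.68473815917969, 19.64876365661621), 14.406234741210938) 126 0.0704466669948417
scene plate ((599.1986694335938, -42.23097229003906), (107.41524505615234, 117.38298797607422), 16.145553588867188) z 0.0598754477547696 613
deck ((571.7583618164062, 113.86311340332031), (167.41156005859375, 214.57826232910156), 15.239090919494629) 0.049791244950536016
stop ((539.3405151367188, 188.4157257080078), (111.13777923583984, 20.480453491210938), 15.261942863464355) 95 0.06928544458566589
[[ 0.957  0.29   0.   ]
 [ 0.29  -0.957 -0.   ]
 [-0.     0.    -1.   ]]
```

Emit:
step_arm(series=[[0,0,-8,50,-18,0,1],[0,0,-16,102,-36,0,1],[0,0,-24,155,-54,0,1],[0,0,-32,206,-72,0,1],[0,0,-40,257,-90,0,1],[0,0,-48,308,-108,0,1],[0,0,-56,358,-126,0,1],[0,0,-64,408,-143,0,1],[0,0,-72,458,-160,10,1],[0,0,-80,508,-178,30,1],[0,0,-87.7,557,-195,60,1],[0,0,-87.7,557,-195,80,1],[0,0,-87.7,557,-195,80,1],[0,0,-87.7,557,-195,80,1]])

```text
time: 2.35
tcp_pos: [0.6288, -0.155, 0.1319]
eef_rot: [1.923, 2.483, 0.0]
contact_force: [-0.8, 0.2, 0.7]
width: 0.0854
gripper_force: 0.0
```

```bash
python3 - <<'E'
from h import *
from workcell import status, cams
s=status.state(); print(s["tcp_pos"],Ro.from_rotvec(s["eef_rot"]).as_matrix().round(4).tolist(),s["width"],s["contact_force"])
c=cams.capture("wrist"); print(c["mount"],c["mtx"])
np.savez("wrist1.npz",img=c["img"],z_map=c["z_map"],mtx=c["mtx"],mount=c["mount"],p=s["tcp_pos"],r=s["eef_rot"])
cv2.imwrite("pics/w1.png",cv2.resize(c["img"][:,:,::-1],(768,576)))
E
```

```text
[ 0.62878019 -0.15501225  0.13189315] [[-0.2504, 0.9682, 0.0008], [0.9682, 0.2504, -0.0003], [-0.0005, 0.0007, -1.0]] 0.08536580788694002 [-0.79575407  0.23605648  0.70983524]
[[ 2.46262916e-04 -9.48069492e-01 -3.18063167e-01  8.24133125e-02]
 [ 9.99999964e-01  2.00198940e-04  1.77513163e-04 -2.08575634e-04]
 [-1.04618905e-04 -3.18063200e-01  9.48069507e-01 -1.64082666e-01]
 [ 0.00000000e+00  0.00000000e+00  0.00000000e+00  1.00000000e+00]] [[297.31863964   0.         255.93762675]
 [  0.         297.31863964 196.00697913]
 [  0.           0.           1.        ]]
```

View pics/w1.png

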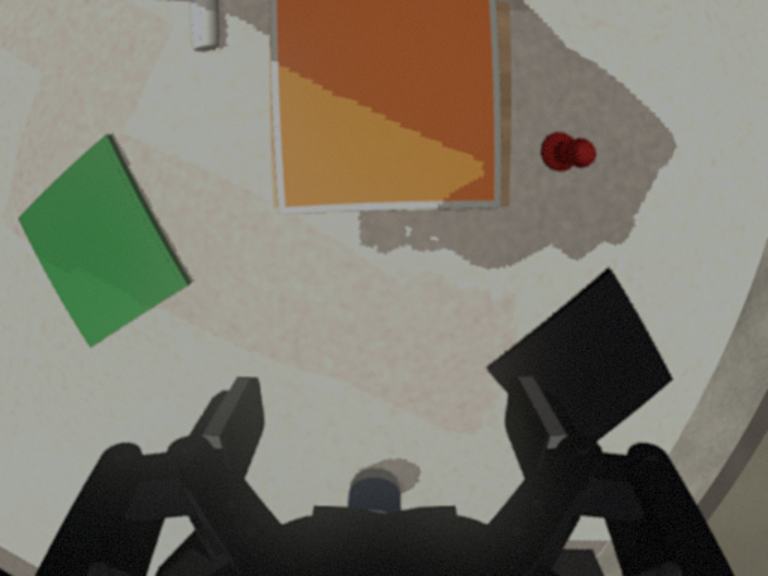

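The wrist view shows the plate's free edge running from (280,211) to (498,206), with the figure at (568,151) clear of it on the right. The finger tips are at (248,380) and (525,380). I'll convert the edge and finger tip pixels to the tool frame.

```bash
cat >> h.py <<'E'
def wray(c,uv):
    K=c["mtx"]; d=(np.asarray(uv,float)-K[:2,2])/K[0,0]; r=np.linalg.norm(d,axis=1)
    return np.c_[d*(np.sin(r)/r)[:,None],np.cos(r)]
def wpts(c,uv,z):   # z along axis -> tool coords
    q=wray(c,uv); X=q*(z/q[:,2])[:,None]; M=c["mount"]; return X@M[:3,:3].T+M[:3,3]
def wplane(c,uv,h,p,R):
    M=c["mount"]; d=wray(c,uv)@M[:3,:3].T@R.T; o=p+R@M[:3,3]; return o+d*((h-o[2])/d[:,2])[:,None]
B0=np.array([.5645,.123]); a=np.radians(14.6); BX=np.array([np.cos(a),np.sin(a)]); BY=np.array([-np.sin(a),np.cos(a)])
def bed(P): d=P[:,:2]-B0; return np.c_[d@BX,d@BY]*1000
E
python3 - <<'E'
from h import *
c=dict(np.load("wrist1.npz")); R=Ro.from_rotvec(c["r"]).as_matrix(); p=c["p"]
uv=np.array([[281,211],[390,208],[498,206],[273,40],[493,0]])/1.5
W=wplane(c,uv,.06,p,R); print("plate edge bed mm",bed(W).round(1)); 
T=(W-p)@R; print("tool",(T*1000).round(1))
e=bed(W); print("yaw rel bed deg",np.degrees(np.arctan2(e[2,1]-e[0,1],e[2,0]-e[0,0])))
z=c["z_map"]; v,u=np.mgrid[:384,:512]; uv=np.c_[u.ravel(),v.ravel()]
X=wpts(c,uv,z.ravel())*1000
f=(abs(X[:,1])<75)&(abs(X[:,1])>25)&(abs(X[:,0])<25)&(X[:,2]>-45)&(X[:,2]<5)
for sgn in(-1,1):
    g=X[f&(np.sign(X[:,1])==sgn)]; print(sgn,len(g),"max z",np.sort(g[:,2])[-5:],"min/max x near tip",g[g[:,2]>-18][:,0].min(),g[g[:,2]>-18][:,0].max(),"y",g[g[:,2]>-18][:,1].min(),g[g[:,2]>-18][:,1].max())
E
```

```text
plate edge bed mm [[ -63.5 -234.6]
 [  -4.7 -233.9]
 [  53.9 -231.9]
 [ -66.2 -140.8]
 [  50.2 -117.4]]
tool [[ 50.5 -55.8  71.8]
 [ 51.4   3.1  71.9]
 [ 53.5  61.6  71.9]
 [144.4 -58.6  71.8]
 [168.   57.7  71.9]]
yaw rel bed deg 1.3411289545161318Traceback (most recent call last):
  File "<stdin>", line 11, in <module>
    return umr_minimum(a, axis, None, out, keepdims, initial, where)
ValueError: zero-size array to reduction operation minimum which has no identity
```

```bash
python3 - <<'E'
from h import *
c=dict(np.load("wrist1.npz")); z=c["z_map"]
for lo,hi in((100,178),(334,400)):
    v,u=np.mgrid[245:330,lo:hi]; u=u.ravel();v=v.ravel()
    X=wpts(c,np.c_[u,v],z[v,u])*1000; k=(z[v,u]>0)&(X[:,2]>-60)&(X[:,2]<10); g=X[k]
    print(len(g),(z[v,u]>0).mean()); 
    if len(g): i=np.argsort(-g[:,2])[:400:40]; print(g[i].round(1).tolist())
E
```

```text
1129 0.995475113122172
[[1.4, -43.0, -34.3], [-3.7, -42.5, -37.1], [6.2, -43.0, -38.3], [11.8, -48.3, -39.5], [-0.2, -42.7, -40.7], [11.7, -44.4, -42.0], [-1.7, -42.9, -43.0], [-1.7, -43.2, -43.9], [9.4, -42.9, -44.8], [7.0, -55.1, -45.7]]
1133 0.996969696969697
[[4.8, 42.9, -34.0], [-8.5, 42.9, -36.7], [10.8, 42.7, -38.3], [-0.2, 42.2, -39.6], [11.4, 49.3, -40.8], [-4.2, 42.7, -42.1], [5.5, 42.1, -43.0], [7.6, 42.7, -43.6], [-6.1, 42.3, -44.6], [-1.8, 42.0, -45.5]]
```

```bash
python3 - <<'E'
from h import *
c=dict(np.load("wrist1.npz")); z=c["z_map"]; R=Ro.from_rotvec(c["r"]).as_matrix()
uv=np.array([[260,80],[240,20],[220,120],[60,160],[100,300],[250,250]]); X=wpts(c,uv,z[uv[:,1],uv[:,0]]); print((X@R.T+c["p"]).round(4))
v,u=np.mgrid[235:300,130:180]
X=wpts(c,np.c_[u.ravel(),v.ravel()],z[v,u].ravel())*1000
k=X[:,2]<0; X=X[k]; uu=np.c_[u.ravel(),v.ravel()][k]
for r in range(245,300,5):
    j=uu[:,1]==r
    if j.any(): print(r,uu[j,0].min(),uu[j,0].max(),X[j].min(0).round(1),X[j].max(0).round(1))
E
```

```text
[[ 6.071e-01 -5.940e-02  6.120e-02]
 [ 5.800e-01 -1.590e-02  6.180e-02]
 [ 5.847e-01 -9.750e-02  6.180e-02]
 [ 4.040e-01 -1.824e-01  9.600e-03]
 [ 4.596e-01 -3.751e-01  6.000e-04]
 [ 6.424e-01 -2.347e-01  1.500e-03]]
245 159 159 [  82.4   -0.2 -164.1] [  82.4   -0.2 -164.1]
255 155 172 [  7.6 -49.1 -44.2] [ 12.2 -42.8 -35.7]
260 148 173 [  4.3 -54.4 -48.3] [ 12.1 -42.6 -35.1]
265 141 174 [  1.1 -56.1 -53.4] [ 12.2 -42.4 -34.9]
270 138 174 [ -1.4 -56.3 -57.4] [ 12.2 -42.5 -35.9]
275 135 175 [  -3.7  -56.8 -164.1] [ 82.4  -0.2 -37.1]
280 132 176 [ -7.5 -56.1 -65.8] [ 12.4 -42.6 -36.2]
285 130 175 [ -9.8 -55.2 -69.4] [ 12.2 -42.4 -37.8]
290 130 174 [-10.  -53.4 -73.4] [ 12.2 -42.4 -41.9]
295 130 172 [-10.4 -48.9 -79.5] [ 14.3 -42.2 -45.9]
```

Emit:
step_arm(series=[[0,0,0,0,0,0,0],[0,0,0,0,0,0,0],[0,0,0,0,0,0,0],[0,0,0,0,0,0,0],[0,0,0,0,0,0,0],[0,0,0,0,0,0,0]])

```text
time: 3.15
tcp_pos: [0.6287, -0.1545, 0.1309]
eef_rot: [-1.922, -2.485, 0.0]
contact_force: [-0.6, -0.3, -0.9]
width: -0.0002
gripper_force: 0.0
```

```bash
python3 - <<'E'
from h import *
from workcell import status, cams
s=status.state(); print(s["time"],s["width"])
c=cams.capture("wrist"); z=c["z_map"]
cv2.imwrite("pics/w2.png",cv2.resize(c["img"][150:384,100:412,::-1],(780,585)))
v,u=np.mgrid[:384,:512]; u=u.ravel();v=v.ravel(); X=wpts(c,np.c_[u,v],z.ravel())*1000
k=(z.ravel()>.02)&(abs(X[:,0])<30)&(abs(X[:,1])<80)&(X[:,2]<40); X=X[k]; v=v[k]
for r in range(v.min(),v.min()+60,4):
    j=v==r
    if j.any(): print(r,X[j].min(0).round(1),X[j].max(0).round(1))
E
```

```text
3.15 -0.00018076659379736163
240 [ 10.8  -6.4 -25.6] [ 11.8   6.1 -23.6]
244 [ 11.1  -6.3 -30.9] [ 12.2   6.  -28.8]
248 [ 10.7  -6.1 -34.9] [ 12.1   5.8 -32.3]
252 [  7.  -12.5 -38.6] [ 11.9  12.2 -29.9]
256 [  6.4 -13.7 -42.4] [ 11.9  13.4 -33.1]
260 [  6.9 -13.3 -46.7] [ 12.2  13.  -38. ]
264 [  6.8 -13.6 -50.3] [ 12.3  13.3 -41.6]
268 [  6.7 -13.8 -53.2] [ 12.   13.3 -45. ]
272 [  6.8 -13.9 -56.4] [ 12.   13.5 -48.6]
276 [  7.1 -13.6 -61.9] [ 13.5  13.2 -52.5]
280 [  8.9 -13.2 -66.2] [ 14.5  12.5 -58. ]
284 [  7.2 -29.5 -68.7] [ 14.4  29.3 -58.7]
288 [  4.9 -32.4 -73.1] [ 15.   32.  -58.4]
292 [  2.5 -34.1 -75.8] [ 15.   33.9 -58.2]
296 [ -0.  -37.4 -77.4] [ 13.8  37.2 -57.9]
```

View pics/w2.png

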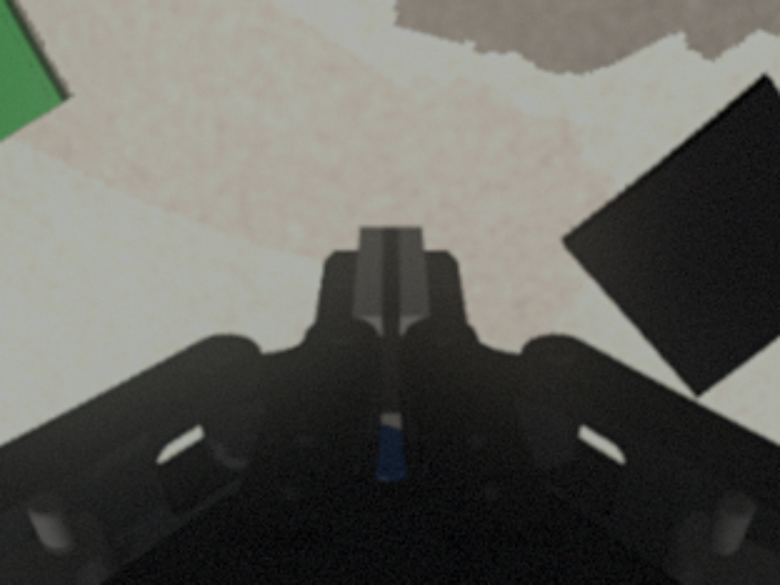

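The fingers are shut, with the tips at about (390,228) in the crop. By depth they end roughly 22 mm short of the nominal TCP, so I'll cross-check the tip height with the fixed cameras.

```bash
python3 - <<'E'
from h import *
from workcell import status, cams
s=status.state(); p=s["tcp_pos"]; R=Ro.from_rotvec(s["eef_rot"]).as_matrix(); print(p)
for n in("scene","top"):
    c=cams.capture(n); P=pts(c); T=(P-p)@R*1000
    k=(c["z_map"]>0)&(abs(T[...,0])<25)&(abs(T[...,1])<25)&(T[...,2]<40)&(T[...,2]>-120)
    print(n,k.sum(),np.sort(T[k][:,2])[::-1][:12].round(1)); v,u=np.nonzero(k); 
    if n=="scene":
        for z in (0,-.021): 
            X=c["R"]@(p+R@[.0,0,z])+c["t"]; print((c["mtx"]@X/X[2])[:2])
        X=c["R"]@p+c["t"]; q=(c["mtx"]@X/X[2])[:2].astype(int)
        cv2.imwrite("pics/s2.png",cv2.resize(c["img"][q[1]-45:q[1]+30,q[0]-50:q[0]+50,::-1],(800,600),interpolation=cv2.INTER_NEAREST)); print(q)
E
```

```text
[ 0.62865587 -0.15452217  0.13092002]
scene 248 [-18.2 -19.6 -22.7 -22.8 -23.  -26.4 -26.8 -27.4 -27.5 -28.9 -28.9 -29.7]
[225.52337878 165.20935901]
[225.11834683 160.00900447]
[225 165]
top 0 []
```

View pics/s2.png

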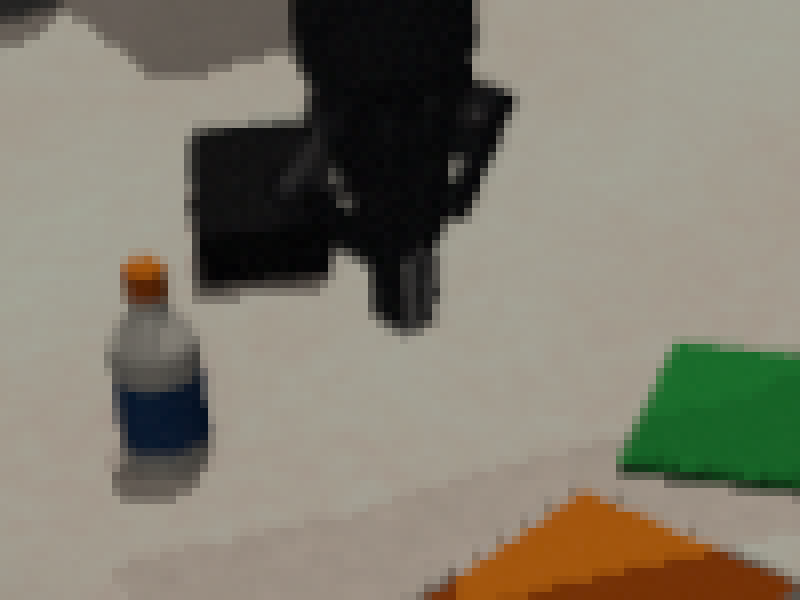

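Both views put the tips about 20 mm short of the reported TCP. Sub-millimetre height matters here, so I'll touch the bench gently behind the stack with the fingers open to calibrate it.

Emit:
step_arm(series=[[0,0,0,-20,0,0,1],[0,0,0,-20,0,30,1],[0,0,0,-20,0,65,1],[0,0,0,-20,0,100,1],[0,0,0,-20,0,130,1],[0,0,0,-20,0,138,1],[0,0,0,-20,0,141,1],[0,0,0,-20,0,141,1],[0,0,0,-20,0,141,1]])

```text
time: 4.42
tcp_pos: [0.6348, -0.1743, -0.0086]
eef_rot: [1.921, 2.483, 0.001]
contact_force: [0.3, 1.4, -0.6]
width: 0.0853
gripper_force: 0.0
```

Emit:
step_arm(series=[[0,0,0,0,0,2,1],[0,0,0,0,0,4,1],[0,0,0,0,0,5,1],[0,0,0,0,0,5,1]])

```text
time: 4.92
tcp_pos: [0.6335, -0.1738, -0.0152]
eef_rot: [-1.922, -2.484, 0.0]
contact_force: [-0.4, -0.2, -0.1]
width: 0.0852
gripper_force: 0.0
```

Emit:
step_arm(series=[[0,0,0,0,0,3,1],[0,0,0,0,0,6,1],[0,0,0,0,0,9,1],[0,0,0,0,0,12,1],[0,0,0,0,0,12,1]])

```text
time: 5.55
tcp_pos: [0.6334, -0.1738, -0.0274]
eef_rot: [-1.922, -2.484, 0.0]
contact_force: [0.6, 0.5, 0.2]
width: 0.0855
gripper_force: 0.0
```

Emit:
step_arm(series=[[0,0,0,0,0,1,1],[0,0,0,0,0,2,1],[0,0,0,0,0,3,1],[0,0,0,0,0,3,1]])

```text
time: 6.05
tcp_pos: [0.6336, -0.1739, -0.0301]
eef_rot: [-1.923, -2.484, 0.0]
contact_force: [0.1, 0.5, -0.4]
width: 0.0854
gripper_force: 0.0
```

Emit:
step_arm(series=[[0,0,0,0,0,1,1],[0,0,0,0,0,2,1],[0,0,0,0,0,2,1]])

```text
time: 6.42
tcp_pos: [0.6336, -0.1739, -0.0321]
eef_rot: [-1.922, -2.484, 0.0]
contact_force: [-0.2, 0.5, -0.6]
width: 0.0853
gripper_force: 0.0
```

Emit:
step_arm(series=[[0,0,0,0,0,1,1],[0,0,0,0,0,1,1]])

```text
time: 6.68
tcp_pos: [0.6336, -0.1739, -0.0331]
eef_rot: [-1.922, -2.484, 0.0]
contact_force: [0.0, 0.3, 0.2]
width: 0.0856
gripper_force: 0.0
```

Emit:
step_arm(series=[[0,0,0,0,0,1,1],[0,0,0,0,0,1,1]])

```text
time: 6.92
tcp_pos: [0.6338, -0.1739, -0.0334]
eef_rot: [1.922, 2.484, 0.0]
contact_force: [-0.9, -0.5, 4.6]
width: 0.0854
gripper_force: 2.2
```

Bench contact comes at TCP z = -33.2 mm, so the open tips end 33 mm above the reported TCP. For tips at 55.7 mm, TCP z should be about 22.5 mm.

Emit:
step_arm(series=[[0,0,0,0,0,-20,1],[0,0,0,0,1,-45,1],[0,0,0,10,2,-56.6,1],[0,0,0,20,3,-56.6,1],[0,0,0,30,3,-56.6,1],[0,0,0,40,3,-56.6,1],[0,0,0,46,3,-56.6,1],[0,0,0,48,3,-56.6,1],[0,0,0,48,3,-56.6,1],[0,0,0,48,3,-56.6,1]])

```text
time: 8.18
tcp_pos: [0.6248, -0.127, 0.0226]
eef_rot: [1.923, 2.484, -0.0]
contact_force: [0.1, 0.1, 0.1]
width: 0.0856
gripper_force: 0.0
```

```bash
cat > look.py <<'E'
import sys
from h import *
from workcell import status, cams
def look(name,crop=None):
    s=status.state(); c=cams.capture("wrist"); p=s["tcp_pos"]; R=Ro.from_rotvec(s["eef_rot"]).as_matrix()
    print("t",s["time"],"p",p.round(4),"F",s["contact_force"].round(1),"tool bed",bed(p[None])[0].round(1),"toolyaw",np.degrees(np.arctan2(R[1,1],R[0,1])).round(2))
    cv2.imwrite(f"pics/{name}.png",cv2.resize(c["img"][:,:,::-1],(768,576)))
    np.savez(name+".npz",img=c["img"],z_map=c["z_map"],mtx=c["mtx"],mount=c["mount"],p=p,r=s["eef_rot"])
    H=hsv(c["img"]); m=((H[...,0]>5)&(H[...,0]<24)&(H[...,1]>170)&(H[...,2]>60)).astype(np.uint8)
    n,l,st,ce=cv2.connectedComponentsWithStats(m); i=1+np.argmax(st[1:,4]); v,u=np.nonzero(l==i)
    W=wplane(c,np.c_[u,v],float(sys.argv[2]),p,R); b=bed(W)
    r=cv2.minAreaRect(b.astype(np.float32)); print("orange bed",np.round(r[0],1),np.round(r[1],1),round(r[2],2),"range",b.min(0).round(1),b.max(0).round(1))
look(sys.argv[1])
E
python3 look.py w3 0.060
```

```text
t 8.175 p [ 0.6248 -0.127   0.0226] F [0.1 0.1 0.1] tool bed [  -4.7 -257.1] toolyaw 14.51
orange bed [  -6.7 -176.6] [112.9 107.4] 1.4 range [ -64.5 -230. ] [  51.  -124.2]
```

View pics/w3.png

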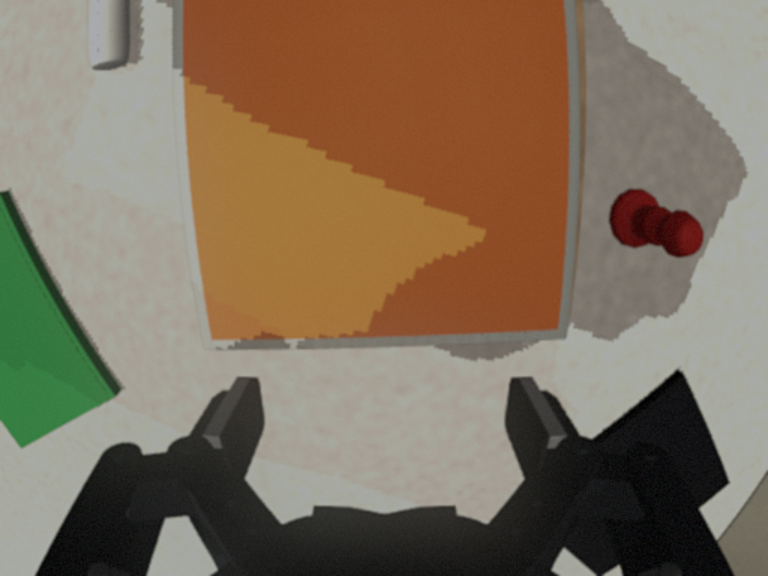

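The plate is where I expected it, with its free edge at row 340, about 12 mm ahead of the tips at row 378. The figure at (650,220) is clear. I'll start the push.

Emit:
step_arm(series=[[0,0,0,5,0,0,1],[0,0,0,9,0,0,1],[0,0,0,12,0,0,1],[0,0,0,15,0,0,1],[0,0,0,18,0,0,1],[0,0,0,21,0.5,0,1],[0,0,0,24,1,0,1],[0,0,0,27,1.5,0,1],[0,0,0,30,2,0,1],[0,0,0,33,2.5,0,1],[0,0,0,36,3,0,1],[0,0,0,39,3.5,0,1],[0,0,0,42,4,0,1],[0,0,0,45,4.5,0,1],[0,0,0,48,5,0,1],[0,0,0,50,5,0,1],[0,0,0,50,5,0,1]])

```text
time: 10.35
tcp_pos: [0.6169, -0.0766, 0.0226]
eef_rot: [-1.922, -2.485, -0.001]
contact_force: [0.1, -0.5, 0.4]
width: 0.0853
gripper_force: 0.1
```

```bash
python3 look.py w4 0.060
```

```text
t 10.35 p [ 0.6169 -0.0766  0.0226] F [ 0.1 -0.5  0.4] tool bed [   0.4 -206.3] toolyaw 14.55
orange bed [   0.4 -132.6] [116.7 112.3] 89.98 range [ -55.8 -191. ] [ 56.5 -74.3]
```

View pics/w4.png

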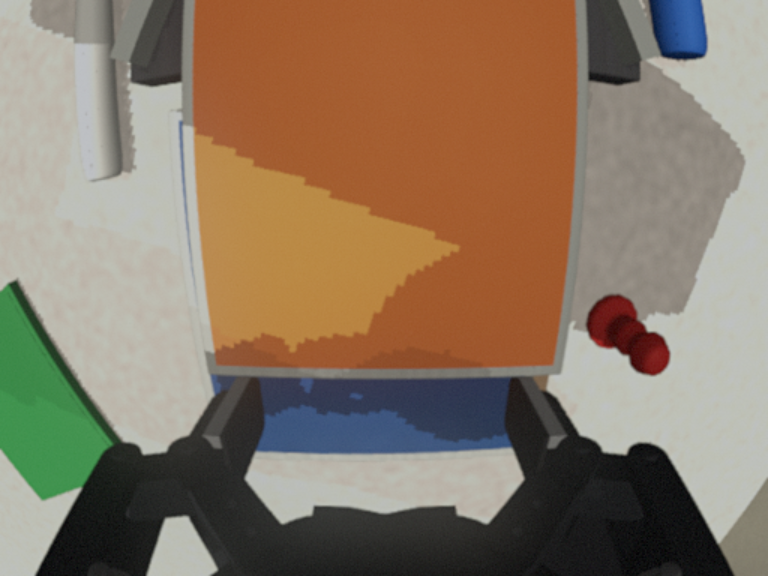

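The plate is now square and centred in the lane (bed x ≈ 0.4 mm), with the fingers flush on its edge at row 375. The blue plate stayed put. I'll push on straight.

Emit:
step_arm(series=[[0,0,0,3,0,0,1],[0,0,0,7,0,0,1],[0,0,0,11,0,0,1],[0,0,0,15,0,0,1],[0,0,0,19,0,0,1],[0,0,0,23,0,0,1],[0,0,0,27,0,0,1],[0,0,0,31,0,0,1],[0,0,0,35,0,0,1],[0,0,0,39,0,0,1],[0,0,0,43,0,0,1],[0,0,0,47,0,0,1],[0,0,0,51,0,0,1],[0,0,0,55,0,0,1],[0,0,0,57,0,0,1],[0,0,0,57,0,0,1]])

```text
time: 12.4
tcp_pos: [0.6028, -0.0216, 0.0228]
eef_rot: [1.922, 2.485, 0.001]
contact_force: [2.0, -3.1, 1.6]
width: 0.0857
gripper_force: 1.5
```

```bash
python3 look.py w5 0.060
```

```text
t 12.4 p [ 0.6028 -0.0216  0.0228] F [ 2.  -3.1  1.6] tool bed [   0.6 -149.6] toolyaw 14.54
orange bed [  0.9 -76.2] [111.6 117.1] 0.03 range [ -54.9 -134.7] [ 56.7 -17.6]
```

View pics/w5.png

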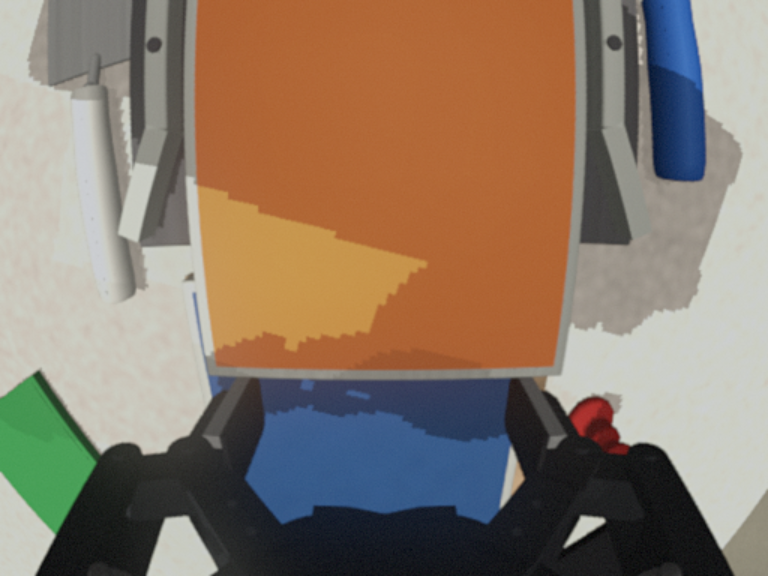

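The plate has entered the guides centrally. The figure at (590,415) is lower than the tips, so the hand clears it. I'll continue.

Emit:
step_arm(series=[[0,0,0,3,0,0,1],[0,0,0,7,0,0,1],[0,0,0,11,0,0,1],[0,0,0,15,0,0,1],[0,0,0,19,0,0,1],[0,0,0,23,0,0,1],[0,0,0,27,0,0,1],[0,0,0,31,0,0,1],[0,0,0,35,0,0,1],[0,0,0,38,0,0.5,1],[0,0,0,40,0,1,1],[0,0,0,40,0,1,1]])

```text
time: 13.95
tcp_pos: [0.5931, 0.0164, 0.0222]
eef_rot: [1.922, 2.483, -0.0]
contact_force: [0.0, -3.3, 4.1]
width: 0.0854
gripper_force: 2.9
```

```bash
python3 look.py w6 0.058; python3 -c "
from workcell import status; print({k:v for k,v in status.state().items() if k not in('joint_positions','joint_velocities','joint_torque')})"
```

```text
t 13.95 p [0.5931 0.0164 0.0222] F [ 0.  -3.3  4.1] tool bed [   0.8 -110.4] toolyaw 14.52
orange bed [  0.6 -37. ] [112.2 118.4] 0.02 range [-55.5 -96.2] [56.8 22.2]
{'time': 14.0, 'tcp_pos': array([0.59308888, 0.01636821, 0.02215619]), 'eef_rot': array([1.92205969e+00, 2.48313359e+00, 1.00077065e-04]), 'contact_force': array([ 0.69136339, -5.33893969,  5.30170282]), 'torque': array([-0.88742985,  0.04325892,  0.06182047]), 'gripper_force': 3.142706360667944, 'width': 0.08529640228143989}
```

View pics/w6.png

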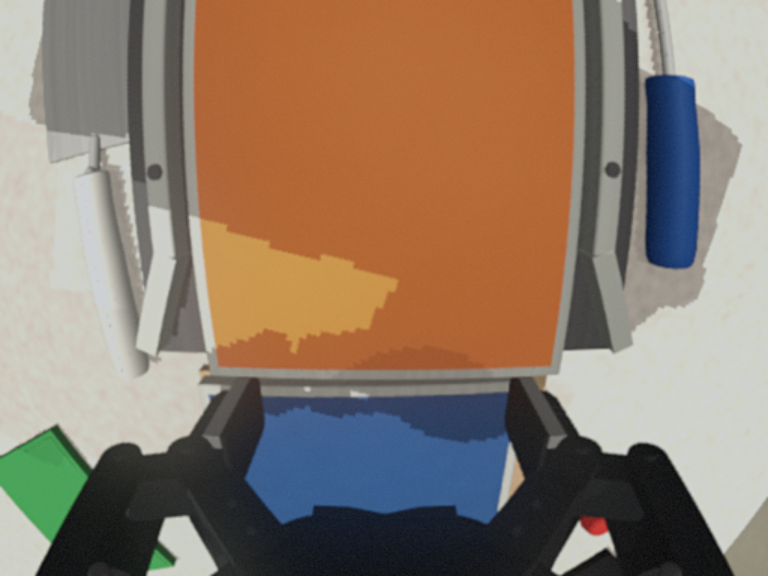

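The plate is between the guides and off the stack, with its trailing edge at row 375, just past the bed edge. The upward force suggests the tip corners ride on its upper edge, so I'll back off 3 mm, lower slightly, and carry on.

Emit:
step_arm(series=[[0,0,0,-3,0,0,1],[0,0,0,-4,0,0.8,1],[0,0,0,-4,0,1.5,1],[0,0,0,-4,0,1.5,1]])

```text
time: 14.5
tcp_pos: [0.5931, 0.0133, 0.0196]
eef_rot: [-1.922, -2.484, 0.0]
contact_force: [0.8, -0.4, -1.0]
width: 0.0855
gripper_force: 0.0
```

Emit:
step_arm(series=[[0,0,0,3,0,0,1],[0,0,0,6,0,0,1],[0,0,0,9,0,0,1],[0,0,0,12,0,0,1],[0,0,0,15,0,0,1],[0,0,0,15,0,0,1]])

```text
time: 15.25
tcp_pos: [0.5897, 0.028, 0.0202]
eef_rot: [-1.922, -2.485, -0.001]
contact_force: [-0.2, -0.1, -0.3]
width: 0.0852
gripper_force: 0.0
```

Emit:
step_arm(series=[[0,0,0,2,0,0,1],[0,0,0,4,0,0,1],[0,0,0,6,0,0,1],[0,0,0,8,0,0,1]])

```text
time: 15.75
tcp_pos: [0.5879, 0.0352, 0.0202]
eef_rot: [1.923, 2.484, 0.0]
contact_force: [0.9, -2.6, -0.1]
width: 0.0853
gripper_force: 1.0
```

```bash
python3 - <<'E'
from h import *
from workcell import cams,status
s=status.state(); print({k:(v if np.isscalar(v) else np.round(v,3)) for k,v in s.items() if k in("time","tcp_pos","contact_force","gripper_force") or "switch" in k}, bed(s["tcp_pos"][None]))
for n in("top","scene"):
    c=cams.capture(n); P=pts(c); H=hsv(c["img"]); b=np.hypot(P[...,0]-.566,P[...,1]-.124)<.16
    hi=b&((H[...,0]<5)|(H[...,0]>174))&(H[...,1]>170)&(H[...,2]>60); q=bed(P[hi]); print(n,"red y",np.percentile(q[:,1],[2,10,50,90,98]).round(1),hi.sum())
    v,u=np.nonzero(hi); W=bed(onplane(c,np.c_[u,v].astype(float),.068)); print("plane",np.percentile(W[:,1],[2,10,50,90,98]).round(1))
    o=b&(H[...,0]>7)&(H[...,0]<22)&(H[...,1]>190)&(H[...,2]>70)&(P[...,2]>.05)&(P[...,2]<.063); v,u=np.nonzero(o); W=bed(onplane(c,np.c_[u,v].astype(float),.058)); print("orange y",np.percentile(W[:,1],[2,50,98]).round(1))
E
```

```text
{'time': 15.75, 'tcp_pos': array([0.588, 0.035, 0.02 ]), 'contact_force': array([ 0.95 , -2.571, -0.094]), 'gripper_force': 0.9680701995966956} [[  0.50606655 -90.82623689]]
top red y [58.5 60.  70.3 76.5 77.4] 71
plane [58.5 60.2 70.4 76.1 77.3]Traceback (most recent call last):
  File "<stdin>", line 8, in <module>
    return _quantile_unchecked(
        a, q, axis, out, overwrite_input, method, keepdims, weights)
    return _ureduce(a,
                    func=_quantile_ureduce_func,
    ...<5 lines>...
                    overwrite_input=overwrite_input,
                    method=method)
    r = func(a, **kwargs)
    result = _quantile(arr,
                       quantiles=q,
    ...<2 lines>...
                       out=out,
                       weights=wgt)
    slices_having_nans = np.isnan(arr[-1, ...])
                                  ~~~^^^^^^^^^
IndexError: index -1 is out of bounds for axis 0 with size 0
```

The stop's front face is near y = 58 mm and the plate's leading edge is near 51 mm, so I'll go gently from here.

Emit:
step_arm(series=[[0,0,0,1,0,0,1],[0,0,0,2,0,0,1],[0,0,0,3,0,0,1],[0,0,0,4,0,0,1]])

```text
time: 16.3
tcp_pos: [0.5869, 0.039, 0.0202]
eef_rot: [1.923, 2.484, -0.0]
contact_force: [1.8, -3.6, 0.9]
width: 0.0854
gripper_force: 1.3
```

Emit:
step_arm(series=[[0,0,0,1,0,0,1],[0,0,0,2,0,0,1]])

```text
time: 16.55
tcp_pos: [0.5864, 0.041, 0.0202]
eef_rot: [1.923, 2.484, -0.0]
contact_force: [0.9, -2.4, -0.2]
width: 0.0854
gripper_force: 1.4
```

Emit:
step_arm(series=[[0,0,0,0.5,0,0,1],[0,0,0,1,0,0,1]])

```text
time: 16.8
tcp_pos: [0.5861, 0.042, 0.0202]
eef_rot: [1.923, 2.484, -0.0]
contact_force: [1.1, -3.1, 1.1]
width: 0.0855
gripper_force: 1.5
```

Emit:
step_arm(series=[[0,0,0,0.5,0,0,1],[0,0,0,1,0,0,1]])

```text
time: 17.05
tcp_pos: [0.586, 0.0422, 0.0202]
eef_rot: [1.922, 2.483, -0.002]
contact_force: [2.0, -5.1, 1.1]
width: 0.0856
gripper_force: 3.0
```

Emit:
step_arm(series=[[0,0,0,0.5,0,0,1],[0,0,0,1,0,0,1]])

```text
time: 17.3
tcp_pos: [0.5861, 0.0423, 0.0202]
eef_rot: [1.922, 2.482, -0.003]
contact_force: [2.2, -7.0, 1.3]
width: 0.0855
gripper_force: 4.1
```

Emit:
step_arm(series=[[0,0,0,0.5,0,0,1],[0,0,0,1,0,0,1]])

```text
time: 17.55
tcp_pos: [0.5863, 0.0424, 0.0203]
eef_rot: [1.921, 2.48, -0.005]
contact_force: [3.2, -9.0, 0.1]
width: 0.0855
gripper_force: 5.3
```

The tool has stopped while the force climbs to about 9 N, at a leading edge of y ≈ 58 mm, which matches the stop. I'll back straight off, rise clear, and check.

Emit:
step_arm(series=[[0,0,0,0,0,0,1],[0,0,0,-2,0,0,1],[0,0,0,-6,0,0,1],[0,0,0,-12,0,-2,1],[0,0,0,-15,0,-15,1],[0,0,0,-15,0,-45,1],[0,0,0,-15,0,-90,1],[0,0,0,20,0,-120,1],[0,0,0,20,0,-120,1],[0,0,0,20,0,-120,1]])

```text
time: 18.8
tcp_pos: [0.58, 0.0642, 0.1402]
eef_rot: [1.922, 2.485, -0.0]
contact_force: [-0.2, -0.7, -0.3]
width: 0.0855
gripper_force: 0.0
```

```bash
python3 look.py w7 0.058
```

```text
t 18.8 p [0.58   0.0642 0.1402] F [-0.2 -0.7 -0.3] tool bed [  0.2 -60.8] toolyaw 14.56
orange bed [ 1.1 -5.9] [110.6 118. ] 0.08 range [-54.3 -64.8] [56.4 53.2]
```

View pics/w7.png

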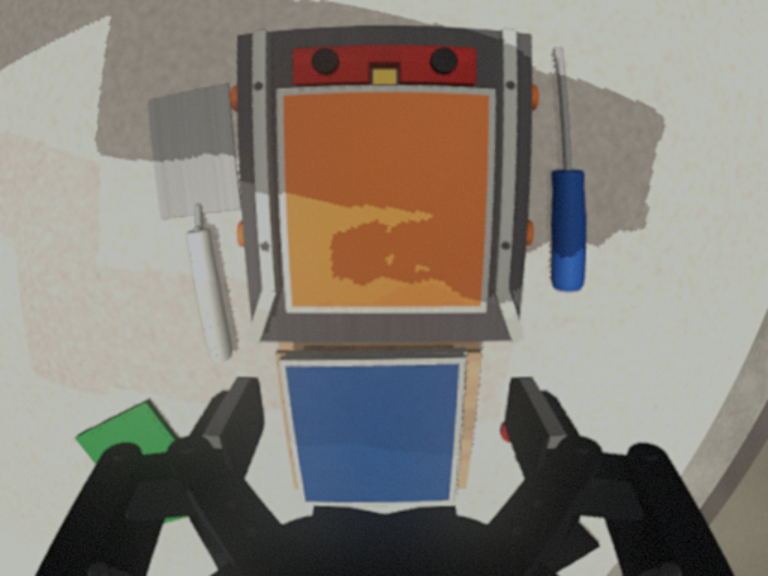

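The plate lies flat between the guides, its leading edge (row 88) against the red stop and the yellow plunger flush at (385,77). Next I'll check its flatness, and that blue hasn't shifted.

```bash
python3 - <<'E'
from h import *
for n in("w4","w5","w6","w7"):
    c=dict(np.load(n+".npz")); R=Ro.from_rotvec(c["r"]).as_matrix(); p=c["p"]; H=hsv(c["img"]); v,u=np.mgrid[:384,:512]
    m=(H[...,0]>100)&(H[...,0]<125)&(H[...,1]>100)&(H[...,2]>40)&(u<400)&(v>200)
    W=bed(wplane(c,np.c_[u[m],v[m]],.052,p,R)); k=(abs(W[:,0])<75)&(W[:,1]<-105); print(n,"blue",np.percentile(W[k],[1,99],axis=0).round(1).tolist())
m=(H[...,0]>5)&(H[...,0]<24)&(H[...,1]>170)&(v<210)&(u>185)&(u<332)&(v>55)
X=wpts(c,np.c_[u[m],v[m]],c["z_map"][m])@R.T+p; b=bed(X); A=np.c_[b,np.ones(len(b))]; s=np.linalg.lstsq(A,X[:,2]*1000,rcond=None)[0]
print("plate slope mm/100mm",(s[:2]*100).round(2),"z mm",np.median(X[:,2])*1000)
E
```

```text
w4 blue [[-46.9, -232.3], [45.0, -201.3]]
w5 blue [[-53.4, -216.2], [47.5, -145.6]]
w6 blue [[-51.9, -179.4], [47.0, -112.0]]
w7 blue [[-61.2, -229.8], [46.7, -112.6]]
plate slope mm/100mm [-0.65  2.34] z mm 59.51451825895463
```

```bash
python3 - <<'E'
from h import *
c=dict(np.load("w7.npz")); R=Ro.from_rotvec(c["r"]).as_matrix(); p=c["p"]; v,u=np.mgrid[:384,:512]
X=(wpts(c,np.c_[u.ravel(),v.ravel()],c["z_map"].ravel())@R.T+p).reshape(384,512,3)
for n,(x,y) in {"bench up":(330,10),"bench L":(40,150),"bench R":(460,150),"bench low R":(440,250),"bench up L":(100,10),"plate front":(256,68),"plate mid":(256,130),"plate rear":(256,200),"blue front":(250,248),"blue rear":(250,325),"deck behind":(256,218),"deck beyond":(256,22)}.items():
    q=X[y-3:y+4,x-3:x+4].reshape(-1,3); print(n,bed(np.median(q,0)[None])[0].round(),"z",(np.median(q[:,2])*1000).round(1))
E
```

```text
bench up [ 75. 120.] z 1.3
bench L [-270.  -19.] z 1.4
bench R [249. -21.] z 1.2
bench low R [ 248. -157.] z 1.1
bench up L [-171.  136.] z 1.2
plate front [ 0. 48.] z 59.5
plate mid [ 0. -3.] z 59.6
plate rear [ -0. -64.] z 59.5
blue front [  -6. -115.] z 53.3
blue rear [  -7. -216.] z 53.3
deck behind [  0. -85.] z 50.9
deck beyond [ 0. 89.] z 51.2
```

```bash
python3 -c "
from workcell import manip; print(manip.finish_job())"
```

```text
the job is handed in; nothing more can be done
None
```

The orange plate lies flat on the print bed between the guides, against the red stop with the plunger flush. The blue plate stayed in place within camera accuracy, I saw nothing else disturbed (the grey plate was not checked separately), and the job is handed in at about 19 s.

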